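Size a brass mallet ferrule on the stepped gauge and put it away

TASK

Take the brass ring that lies on the marble slab and slide it level down the sprung stepped gauge until it stops, pressing it gently home until the gauge just begins to give, and see which step stopped it. Then lift it off and lay it flat, gently, in the tray compartment with as many studs as that step has lines. Leave the two rings on the board and the other things on the bench alone.

Things in the scene. Friction and masses are not known exactly. Their poses are not given: they have to be found in the camera images.
- ring_a: turned brass ring (mallet ferrule), outside 52 mm, 16 mm high, about 0.12 kg; bore 28, 34 or 40 mm, one of each among the three rings (which has which is not told: the gauge shows it). Origin: centre of its underside; z: its axis, up. The ring on the marble slab is the one to be sized; the two round the dowels of the board stay
- ring_b: turned brass ring (mallet ferrule), outside 52 mm, 16 mm high, about 0.12 kg; bore 28, 34 or 40 mm, one of each among the three rings (which has which is not told: the gauge shows it). Origin: centre of its underside; z: its axis, up. The ring on the marble slab is the one to be sized; the two round the dowels of the board stay
- ring_c: turned brass ring (mallet ferrule), outside 52 mm, 16 mm high, about 0.12 kg; bore 28, 34 or 40 mm, one of each among the three rings (which has which is not told: the gauge shows it). Origin: centre of its underside; z: its axis, up. The ring on the marble slab is the one to be sized; the two round the dowels of the board stay
- gauge: fixed round cut of dark tree trunk, 120 mm across, 35 mm thick, with a steel flange 60 mm across on it (flange top 45 mm above the bench) that carries the sprung mandrel. Origin: centre of its underside
- mandrel: steel stepped tapered mandrel, upright on the gauge's axis, widening downwards. Origin: on its axis at the flange's top, z up; moves with it. Tip (8 mm thick) 96 mm above the origin, nose 25 mm thick from 86 mm down. Sprung: stands still up to about 6 N of downward push, then sinks 0.67 mm per further N (4 mm at 12 N), hard stop at 10 mm; more than 16 N mars the ring. A 28 mm stem from 45 mm down.
- seat1 (a point): on the mandrel's axis (moves with it), 76 mm above its origin: where the underside of a 28 mm bore ring stops, on conical shoulder 1, atop step 1. Step 1 has one dark line round it, is 31.2 mm thick and lies just below. Wider rings slide past it with 2.8 mm play or more in diameter
- seat2 (a point): on the mandrel's axis (moves with it), 65 mm above its origin: where the underside of a 34 mm bore ring stops, on conical shoulder 2, atop step 2. Step 2 has two dark lines round it, is 37.2 mm thick and lies just below. Wider rings slide past it with 2.8 mm play or more in diameter
- seat3 (a point): on the mandrel's axis (moves with it), 55 mm above its origin: where the underside of a 40 mm bore ring stops, on conical shoulder 3, atop step 3. Step 3 has three dark lines round it, is 43.2 mm thick and the widest
- slab: fixed square slab of marble, 90 x 90 x 12 mm, origin at the centre of its underside on the bench; the ring to be sized lies on it, within 15 mm of its middle
- dowel_left (a point): foot of one of the two wooden dowels (20 mm thick, 24 mm high) on a fixed plywood board 64 x 150 x 12 mm, at the board's top; the dowels stand 80 mm apart, each through a ring that is to stay there
- dowel_right (a point): foot of the other dowel, as above
- tray: fixed low wooden tray, 120 x 248 mm, walls 5 mm thick, 18 mm high; three compartments side by side along its y axis, each 110 mm (tray x) by 76 mm (tray y); fingers have room beside a ring along tray x. Origin: centre of its underside. One, two or three small steel studs on the rim at its -x side
- bin1 (a point): centre of the inner floor of the compartment with one stud, for the ring that stops at step 1; floor 4 mm above the bench, walls 14 mm above the floor; axes as the tray's
- bin2 (a point): centre of the inner floor of the compartment with two studs, for the ring that stops at step 2; floor 4 mm above the bench, walls 14 mm above the floor; axes as the tray's
- bin3 (a point): centre of the inner floor of the compartment with three studs, for the ring that stops at step 3; floor 4 mm above the bench, walls 14 mm above the floor; axes as the tray's
- mallet: bystander: wooden mallet lying on the bench, head 64 mm thick and 100 mm long, handle reaching 190 mm from the head's middle; leave alone. Origin: under the head's middle
- pot: bystander: terracotta pot of steel punches, 72 mm across, 165 mm high with the punches; leave alone. Origin: centre of its underside
- tin: bystander: small aluminium tin, 60 mm across, 50 mm high; leave alone. Origin: centre of its underside
There are look-alikes about, which are no part of the job. Leave any pink look-alike of the ring_a alone.

How it is judged:
On the way:
1. the ring from the slab sits level on the mandrel at the shoulder that fits its bore, pressed with more than 5 N (((contact force between ring_a and mandrel above 5 N and z of ring_a in the frame of mandrel between 0.0733 and 0.0793 m and horizontal distance between ring_a and mandrel below 0.004 m and angle between the z axis of ring_a and the z axis of mandrel, either way round below 0.1 rad) or (contact force between ring_b and mandrel above 5 N and z of ring_b in the frame of mandrel between 0.0623 and 0.0683 m and horizontal distance between ring_b and mandrel below 0.004 m and angle between the z axis of ring_b and the z axis of mandrel, either way round below 0.1 rad) or (contact force between ring_c and mandrel above 5 N and z of ring_c in the frame of mandrel between 0.0516 and 0.0576 m and horizontal distance between ring_c and mandrel below 0.004 m and angle between the z axis of ring_c and the z axis of mandrel, either way round below 0.1 rad))), for 0.2 s.
At the end, for the whole second after the job is handed in: The sized ring lies flat (within 0.1 rad) and still in the tray compartment whose studs match the step that stopped it, its underside within 3 mm of the compartment's floor, let go; the other two rings are still on their dowels (within 14 mm) (((x of ring_a in the frame of bin1 between -0.031 and 0.031 m and y of ring_a in the frame of bin1 between -0.014 and 0.014 m and z of ring_a in the frame of bin1 below 0.003 m and angle between ring_a's own z axis and vertical below 0.1 rad and linear speed of ring_a below 0.02 m/s) or (x of ring_b in the frame of bin2 between -0.031 and 0.031 m and y of ring_b in the frame of bin2 between -0.014 and 0.014 m and z of ring_b in the frame of bin2 below 0.003 m and angle between ring_b's own z axis and vertical below 0.1 rad and linear speed of ring_b below 0.02 m/s) or (x of ring_c in the frame of bin3 between -0.031 and 0.031 m and y of ring_c in the frame of bin3 between -0.014 and 0.014 m and z of ring_c in the frame of bin3 below 0.003 m and angle between ring_c's own z axis and vertical below 0.1 rad and linear speed of ring_c below 0.02 m/s)) and ((horizontal distance between ring_a and dowel_left below 0.014 m and height (world z) of ring_a below 0.03 m) or (horizontal distance between ring_b and dowel_left below 0.014 m and height (world z) of ring_b below 0.03 m) or (horizontal distance between ring_c and dowel_left below 0.014 m and height (world z) of ring_c below 0.03 m)) and ((horizontal distance between ring_a and dowel_right below 0.014 m and height (world z) of ring_a below 0.03 m) or (horizontal distance between ring_b and dowel_right below 0.014 m and height (world z) of ring_b below 0.03 m) or (horizontal distance between ring_c and dowel_right below 0.014 m and height (world z) of ring_c below 0.03 m))); the robot touches nothing.
It fails at once if a ring is pressed on the mandrel with more than 16 N (contact force between any of ring_a, ring_b, ring_c and mandrel above 16 N).
It fails at once if a ring is slammed on the tray with more than 40 N (contact force between any of ring_a, ring_b, ring_c and tray above 40 N).
It fails at once if a ring is taken from or pushed about on the board's dowels (not ((horizontal distance between ring_a and dowel_left below 0.014 m and height (world z) of ring_a below 0.03 m) or (horizontal distance between ring_b and dowel_left below 0.014 m and height (world z) of ring_b below 0.03 m) or (horizontal distance between ring_c and dowel_left below 0.014 m and height (world z) of ring_c below 0.03 m)) or not ((horizontal distance between ring_a and dowel_right below 0.014 m and height (world z) of ring_a below 0.03 m) or (horizontal distance between ring_b and dowel_right below 0.014 m and height (world z) of ring_b below 0.03 m) or (horizontal distance between ring_c and dowel_right below 0.014 m and height (world z) of ring_c below 0.03 m))).
It fails at once if the mallet, pot or tin is moved more than 20 mm (distance of any of mallet, pot, tin from where it was at the start of the episode above 0.02 m).
It also fails if it takes over 54 s, if anything falls off the work surface, if the arm or the gripper's body presses on something with over 40 N, if the wrist force passes 120 N, or if a joint passes its speed limit or range.

ROBOT

A 6-joint arm with a two-finger parallel gripper is mounted at the origin on the work surface. World frame = base frame: x ahead of the robot, y to its left, z up, the work surface at z = 0. Lengths are in m, angles in rad, forces in N, time in s.
With the tool pointing down it reaches from about 0.35 to 0.85 m from the base axis. Payload 8.1 kg.
Tool frame: the origin (TCP) lies at the very end of the fingers, on their centre line; the grasp point (between the pads) lies 19 mm behind it; z points along the fingers, y is the line along which they close (so a half turn about z gives the same grasp; the last joint's range is limited). The gripper opens to 93 mm and grips with 3 to 60 N. Pads are 15 mm wide; open, the fingers measure 128 mm over their backs; the gripper's body (75 mm by 188 mm) begins 65 mm behind the grasp point.
Start: joints at [1.139, 0.13, 1.488, -0, 1.523, -0.085], TCP at [0.204, 0.564, 0.196] pointing down, gripper open.
Joint ranges: [-2.96, 2.96], [-0.89, 2.26], [0.02, 2.5], [-1.34, 4.48], [0, 2.73], [-2.66, 2.66]. Speed limits (rad/s): [2.39, 2.39, 2.79, 3.14, 3.14, 3.14].

INTERFACE

Orientations are given as a rotation vector (axis times angle).
In Python, from plant import monitor, eyes, ticket gives the robot as it stands.
- The arm moves only by the tool arm_command, never from a script. Its argument "deltas" is a list that holds one entry, the list of rows, each a list of 6 numbers: the shift along the world's x, y, z in cm, then the turn, a rotation vector about the world's x, y, z in degrees. In form: [[[tx, ty, tz, rx, ry, rz], ...]]. A call has 1 to 12 rows; each row shifts and turns the commanded pose from where the row before left it; what a row does not reach is not made up. A row lasts 1/12 s, in which the tool goes at most 41.7 mm and 7.16 degrees, less where a joint would pass 70% of its speed; a pose out of reach is approached as far as the arm can. A call is refused whole if a number of a shift passes 4.17 or a number of a turn 7.16, either way. A call with a gripper value outside its range is refused whole. "gripper" is the opening, from -1 (shut) to 1 (fully open), set as the call begins (left out, the last holds). The fingers move at their own pace and stop on an object; "squeeze" is the grip in N (left out, the last holds). Time passes only in rows, so rows that do not move let the fingers close. It gives the time, the measured TCP pose, the force, the opening and the grip force at its end, in the units of the state.
- monitor.read_state(): the state, without advancing time (a new reading comes with each control period).
- eyes.read_camera(name): name is "scene" or "top" or "wrist"; returns the picture (420x560x3 uint8, blue, green, red); there is no depth.
- eyes.camera_model(name): a dict with "fx", "fy", "cx", "cy" (pixels), "rvec" (rotation vector, rad) and "tvec" (3), from world to camera coordinates, as OpenCV has them. Camera axes: x right, y down, z forward; pixel columns grow to the right and rows downward; lengths in m; the calibration is good to about 2 mm. A picture is of the moment at which its call begins: read the wrist's pose just before it. camera_model takes no time and is no camera call; for the wrist camera it gives the pose at the moment of the call.
- ticket.close_job(): hands the job in; it is judged then, once.
The state is a dict: "t": time; "q": joint angles; "dq": joint speeds; "joint_torque": joint torques, N m; "tool_pos": TCP position; "orientation": TCP orientation; "force": force on the tool from outside, world axes, zero at the start; "wrist_torque": the same for the moment, N m; "opening": finger opening in m; "gripper_force": force on a finger pad.
Only numpy, scipy, OpenCV 4.12 (cv2) and the standard library are available. Lean on these libraries where they do the work, as an engineer would, in place of code of your own. Each camera call takes 0.05 s, during which the arm holds its last target. There are 200 camera calls.

## Working session

There is one attempt and no reset: what is moved stays moved. The work goes in short steps, Python scripts to look and compute and a tool call to move; the robot and the scene stay as the last step left them, time stands still between calls to the robot, and variables do not carry over. Pictures are saved under pics/ and viewed, at most 10 in all, crops included, and the job is handed in when it is done.

Besides the shell and the picture viewer there is one more tool, called after "Request:" by a JSON object that holds its "method" and its "body", one argument or row to a line. arm_command: Moves the arm, as the interface text tells. Its arguments: {"type":"object","properties":{"deltas":{"type":"array"},"gripper":{"type":"number"},"squeeze":{"type":"number"}},"required":["deltas"]}

```bash
mkdir -p pics
cat > h.py <<'E'
import numpy as np, cv2
from plant import monitor, eyes, ticket
def ray(m,u,v,z):
    R=cv2.Rodrigues(np.array(m["rvec"],float))[0];t=np.array(m["tvec"],float).ravel()
    c=-R.T@t;d=R.T@np.array([(u-m["cx"])/m["fx"],(v-m["cy"])/m["fy"],1])
    return c+d*(z-c[2])/d[2]
def proj(m,p):
    K=np.array([[m["fx"],0,m["cx"]],[0,m["fy"],m["cy"]],[0,0,1.]])
    return cv2.projectPoints(np.array(p,float).reshape(-1,3),np.array(m["rvec"],float),np.array(m["tvec"],float),K,None)[0].reshape(-1,2)
E
python3 - <<'E'
from h import *
for n in ("top","scene"):
    im=eyes.read_camera(n);cv2.imwrite(f"pics/{n}0.png",im);cv2.imwrite(f"pics/{n}0b.png",cv2.resize(im,(800,600)))
    m=eyes.camera_model(n);print(n,m, ray(m,280,210,0))
print(monitor.read_state())
E
```

```text
top {'fx': 450.6086988460934, 'fy': 450.6086988460934, 'cx': 270.7520090776729, 'cy': 216.91506291593555, 'rvec': array([ 2.16218421, -2.20609958,  0.06275791]), 'tvec': array([0.01666888, 0.58124362, 1.21553567])} [ 0.60148174 -0.02100965  0.        ]
scene {'fx': 529.8943682142112, 'fy': 529.8943682142112, 'cx': 274.0453688420378, 'cy': 216.74148939241243, 'rvec': array([ 2.3734207 ,  1.01342389, -0.2985665 ]), 'tvec': array([-0.41018506, -0.27174568,  1.45558383])} [0.51433878 0.0945867  0.        ]
{'t': 0.1, 'q': array([ 1.13859777e+00,  1.31069023e-01,  1.48916646e+00, -2.02050408e-05,
        1.52302013e+00, -8.53834772e-02]), 'dq': array([-0.00101107, -0.00387493, -0.00220463, -0.00025256,  0.00041049,
        0.0014187 ]), 'joint_torque': array([ 4.96448502e-05, -5.61341894e+01, -4.93094444e+01,  7.69762555e-02,
        2.91226973e-02, -3.50696632e-05]), 'tool_pos': array([0.20368583, 0.56377695, 0.19510447]), 'orientation': array([-5.41977948e-01, -3.09407606e+00,  2.53297545e-03]), 'force': array([-0.826786  ,  0.62951761, -0.69011114]), 'wrist_torque': array([ 0.02917401, -0.04036189, -0.00503688]), 'gripper_force': 0.0, 'opening': 0.09307283624320281}
```

View pics/top0b.png

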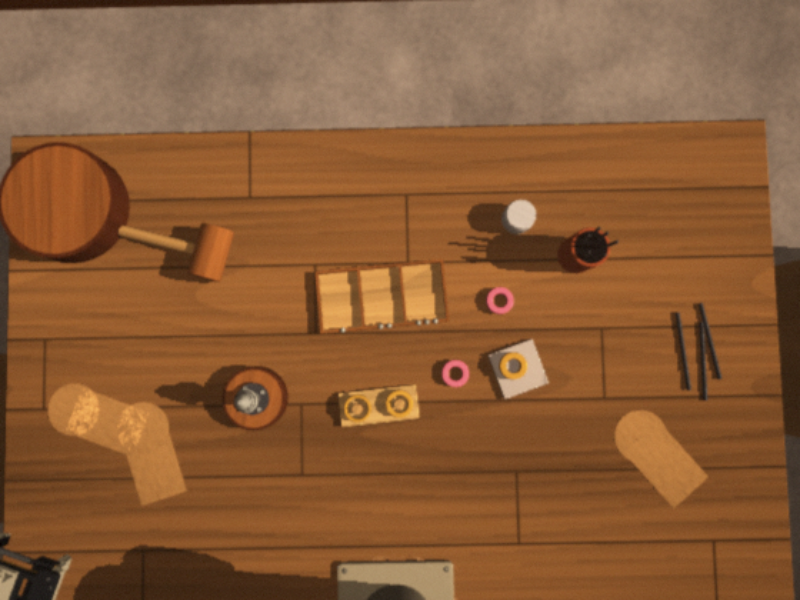

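View pics/scene0b.png

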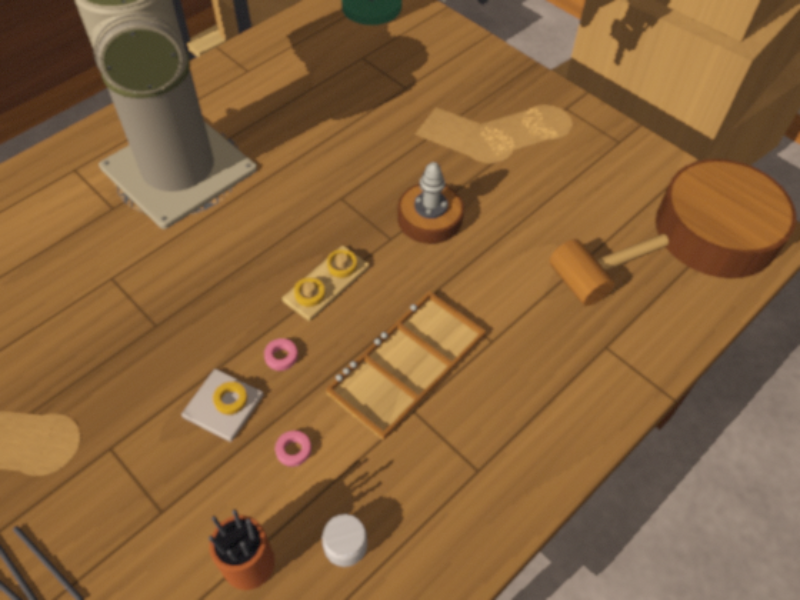

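The top view shows three yellow rings: (513,366) on the marble slab, and (357,407) and (400,403) on the board's dowels. It also shows two pink look-alikes at (456,374) and (500,300). By the description I want the slab one at (513,366). The gauge is at (255,398), the tray is centred near (380,297) with its studs on the robot side, and one stud is at the left.

Run:
```python
from h import *
t=cv2.imread("pics/top0.png");s=cv2.imread("pics/scene0.png")
mt,ms=eyes.camera_model("top"),eyes.camera_model("scene")
for im,m,n in((t,mt,"top"),(s,ms,"scene")):
    h=cv2.cvtColor(im,cv2.COLOR_BGR2HSV)
    for lab,lo,hi,z in(("yel",(18,170,120),(30,255,255),.022),("pink",(165,90,100),(179,255,255),.01),("trunk",(5,150,60),(12,255,255),.035)):
        mk=cv2.inRange(h,lo,hi);k,_,st,c=cv2.connectedComponentsWithStats(mk)
        for i in range(1,k):
            if st[i,4]>60:
                cx,cy=st[i,0]+(st[i,2]-1)/2,st[i,1]+(st[i,3]-1)/2
                print(n,lab,st[i],c[i].round(1),ray(m,*c[i],z).round(4),"bbox",ray(m,cx,cy,z).round(4))
def crop(im,x,y,w,h,f):return cv2.resize(im[y:y+h,x:x+w],None,fx=f,fy=f,interpolation=cv2.INTER_CUBIC)
a=crop(t,325,230,70,60,5.7);b=crop(t,150,250,70,60,5.7);c=crop(t,215,175,105,60,5.7);
cv2.imwrite("pics/crops.png",np.vstack([np.hstack([a,b]),np.pad(c[:,:],((0,0),(0,a.shape[1]*2-c.shape[1]),(0,0)))])[:600 if 0 else None])
x=cv2.imread("pics/crops.png");print(x.shape);x=cv2.resize(x,(int(x.shape[1]*600/x.shape[0]),600));cv2.imwrite("pics/crops.png",x);print(x.shape)
```

```text
top yel [351 248  17  17 129] [359.2 255.9] [ 0.4704 -0.2329  0.022 ] bbox [ 0.4701 -0.2323  0.022 ]
top yel [271 274  18  18 118] [280.2 282.5] [ 0.4029 -0.0171  0.022 ] bbox [ 0.4029 -0.0152  0.022 ]
top pink [341 202  18  17 161] [349.2 210.1] [ 0.5965 -0.2118  0.01  ] bbox [ 0.5967 -0.2125  0.01  ]
top pink [310 253  18  17 161] [318.5 261. ] [ 0.4585 -0.1233  0.01  ] bbox [ 0.4584 -0.1234  0.01  ]
top trunk [   0   98   92   87 5815] [ 43.8 141.3] [0.8013 0.6241 0.035 ] bbox [0.802  0.6193 0.035 ]
top trunk [112 156  52  41 840] [143.6 177.5] [0.6952 0.3493 0.035 ] bbox [0.6996 0.3661 0.035 ]
top trunk [378 159  53  34 576] [404.1 176.9] [ 0.6819 -0.3592  0.035 ] bbox [ 0.6857 -0.3589  0.035 ]
top trunk [268 183  26   8  61] [280.  184.7] [ 0.6675 -0.0221  0.035 ] bbox [ 0.6626 -0.0232  0.035 ]
top trunk [217 186  36  27 123] [230.6 194.7] [0.643  0.1127 0.035 ] bbox [0.6311 0.1022 0.035 ]
top trunk [301 251  29  20  69] [315.2 258. ] [ 0.4675 -0.1123  0.035 ] bbox [ 0.4607 -0.1116  0.035 ]
top trunk [ 151  256   52   48 1292] [177.7 277.8] [0.4216 0.2579 0.035 ] bbox [0.4172 0.
[... 564 characters left out ...]
[ 0.6001 -0.2119  0.01  ] bbox [ 0.6004 -0.212   0.01  ]
scene trunk [   0    0   71   97 3246] [27.4 36.9] [-0.4431 -0.0318  0.035 ] bbox [-0.382  -0.0415  0.035 ]
scene trunk [127   0  21  14 156] [136.6   5. ] [-0.3477  0.2983  0.035 ] bbox [-0.3404  0.2946  0.035 ]
scene trunk [43 60 25 13 67] [55.9 66.4] [-0.2693 -0.0393  0.035 ] bbox [-0.2725 -0.0403  0.035 ]
scene trunk [ 460  111   98   83 1985] [498.7 170.3] [0.8205 0.5545 0.035 ] bbox [0.8044 0.6243 0.035 ]
scene trunk [279 138  46  32 396] [299.3 160.2] [0.4558 0.2184 0.035 ] bbox [0.4443 0.2381 0.035 ]
scene trunk [147 362  46  51 885] [174.3 395. ] [ 0.6982 -0.3658  0.035 ] bbox [ 0.68  -0.363  0.035]
(684, 798, 3)
(600, 700, 3)
```

View pics/crops.png

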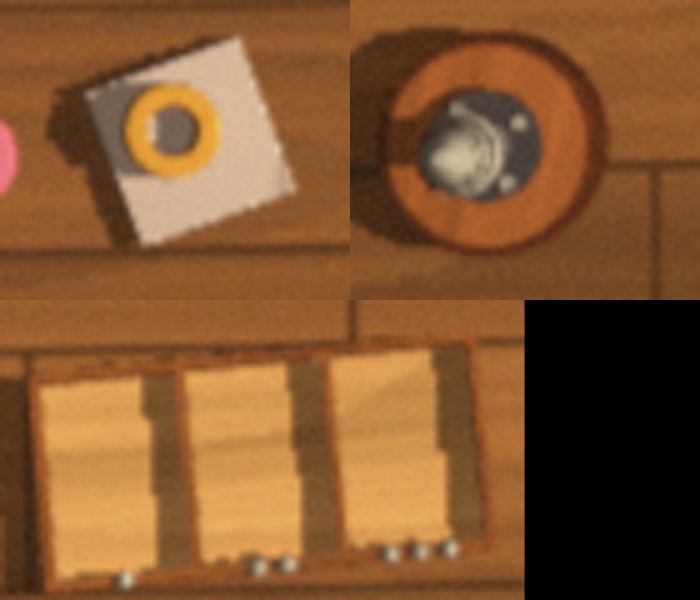

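The crop confirms the yellow ring on the marble slab at crop (173,130). The mandrel leans left with perspective, and the flange is at (481,145). The compartments from left to right have 1, 2 and 3 studs.

Run:
```python
from h import *
m=eyes.camera_model("top")
C=np.array([ray(m,u,v,.018)[:2] for u,v in((222,191),(309.4,183),(312.6,224),(225,232.6))]);print(C.round(4),C.mean(0))
d=C[0]-C[1]+C[3]-C[2];print("tray y dir angle",np.degrees(np.arctan2(d[1],d[0])),np.linalg.norm(d)/2,np.linalg.norm(C[0]-C[3]))
print("flange",ray(m,176.2,279,.045))
s=np.array([ray(m,325+a/5,230+b/5,.012)[:2] for a,b in((240,37),(295,190),(143,245),(87,95))]);print("slab",s.mean(0))
st=monitor.read_state();from scipy.spatial.transform import Rotation as R
r=R.from_rotvec(st["orientation"]).as_matrix();print(st["tool_pos"],r[:,1],np.degrees(np.arctan2(r[1,1],r[0,1])),r[:,2])
mw=eyes.camera_model("wrist");Rw=cv2.Rodrigues(np.array(mw["rvec"]))[0];print(mw,"campos in tool",r.T@(-Rw.T@np.array(mw["tvec"])-st["tool_pos"]),"axis in tool",r.T@Rw.T[:,2])
```

```text
[[ 0.6558  0.1379]
 [ 0.6729 -0.1033]
 [ 0.5598 -0.1092]
 [ 0.5411  0.1311]] [0.60739186 0.01413658]
tray y dir angle 94.25787466666235 0.24137358012736057 0.11496055638485991
flange [0.41923613 0.25982857 0.045     ]
slab [ 0.46335652 -0.24558123]
[0.20368583 0.56377695 0.19510447] [ 0.33990276  0.94045912 -0.00165862] 70.12902167769984 [-6.78235723e-04 -1.51850132e-03 -9.99998617e-01]
{'fx': 344.7153414120766, 'fy': 344.7153414120766, 'cx': 278.21947016799487, 'cy': 214.55344343545428, 'rvec': array([-2.37767485, -1.66857682, -0.23012516]), 'tvec': array([-0.59821129, -0.0322468 ,  0.391631  ])} campos in tool [ 0.07578867 -0.00071413 -0.18916092] axis in tool [-2.73644199e-01 -5.20597071e-04  9.61830849e-01]
```

Request:
{"method": "arm_command", "body": {
  "deltas": [
    [[1.8,-2.53,0.5,0,0,-5.5],[1.8,-2.53,0.5,0,0,-5.5],[1.8,-2.53,0.5,0,0,-5.5],[1.8,-2.53,0.5,0,0,-5.5],[1.8,-2.53,0.5,0,0,-5.5],[1.8,-2.53,0.5,0,0,-5.5],[1.8,-2.53,0.5,0,0,-5.5],[1.8,-2.53,0.5,0,0,-5.5],[1.8,-2.53,0.5,0,0,-5.5],[1.8,-2.53,0.5,0,0,-5.5],[1.8,-2.53,0.5,0,0,-5.5],[1.8,-2.53,0.5,0,0,-5.5]]
  ]
}}

```text
t: 1.1
tool_pos: [0.4203, 0.2592, 0.2559]
orientation: [-2.145, -2.295, 0.001]
force: [0.8, 0.6, -0.5]
opening: 0.0932
gripper_force: 0.0
```

Request:
{"method": "arm_command", "body": {
  "deltas": [
    [[0,0,0,0,0,0],[0,0,0,0,0,0],[0,0,0,0,0,0],[0,0,0,0,0,0]]
  ]
}}

```text
t: 1.43
tool_pos: [0.4191, 0.2614, 0.2555]
orientation: [-2.137, -2.302, 0.001]
force: [-0.2, -0.9, -0.1]
opening: 0.0934
gripper_force: 0.0
```

Run:
```python
from h import *
import pickle
from scipy.spatial.transform import Rotation as R
m=eyes.camera_model("wrist");st=monitor.read_state();im=eyes.read_camera("wrist");cv2.imwrite("pics/w1.png",im);pickle.dump((m,st),open("w1.pkl","wb"))
r=R.from_rotvec(st["orientation"]).as_matrix();print(st["t"],st["tool_pos"],r[:,1:].T,st["force"])
print(proj(m,[[.419,.26,.141],[.419,.26,.045],[.419,.26,.035]]))
```

```text
1.4333 [0.41912973 0.26140582 0.25551704] [[ 9.97249444e-01  7.41116059e-02 -1.00779716e-03]
 [-1.00658800e-03 -5.36666472e-05 -9.99999492e-01]] [-0.20819118 -0.85470517 -0.06302969]
[[278.24847929 204.13742654]
 [278.29868393 184.16693055]
 [278.30262884 182.5977166 ]]
```

View pics/w1.png

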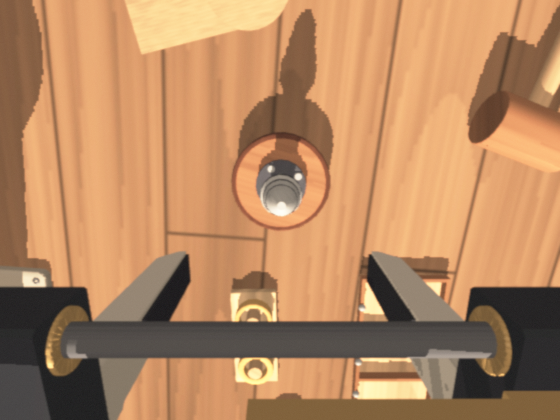

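The wrist view shows the trunk disc at about (281,181), with the mandrel tip bright near (281,208). The board's rings are below, at (256,315) and (256,370).

Run:
```python
from h import *
import pickle
from scipy.optimize import least_squares
m,st=pickle.load(open("w1.pkl","rb"));im=cv2.imread("pics/w1.png")
c=cv2.resize(im[120:240,220:345],None,fx=5,fy=5,interpolation=cv2.INTER_CUBIC)
g=cv2.cvtColor(im,cv2.COLOR_BGR2GRAY).astype(float)
a=np.linspace(0,2*np.pi,73)[:-1]
# radial profiles round flange (r=30,z=.045) and trunk rim (r=60,z=.035): max-gradient points
def fit(x0,z,R,sgn=0,w=.006):
    x=np.array(x0,float)
    for _ in range(4):
        rr=np.linspace(R-w,R+w,49);P=np.array([[x[0]+q*np.cos(t),x[1]+q*np.sin(t),z] for t in a for q in rr])
        uv=proj(m,P).astype(np.float32);v=cv2.remap(cv2.GaussianBlur(g,(0,0),.7).astype(np.float32),uv[:,:1],uv[:,1:],1).reshape(len(a),-1)
        d=np.gradient(v,axis=1);s=np.abs(d) if sgn==0 else sgn*d;k=s.argmax(1);ok=s.max(1)>np.median(s.max(1))*.5
        q=np.c_[np.cos(a),np.sin(a)]*rr[k][:,None]+x
        f=least_squares(lambda p:np.hypot(q[ok,0]-p[0],q[ok,1]-p[1])-p[2],[*x,R],loss="soft_l1",f_scale=.0005);x=f.x[:2]
    return f.x.round(4),ok.sum(),np.abs(f.fun).mean().round(5)
for x0 in([.419,.26],[.423,.262]):
    print("trunk",fit(x0,.035,.06),"flange",fit(x0,.045,.03,1))
for z,(u,v) in((.141,(281,208)),): print("tip",ray(m,u,v,z))
# overlay
x=fit([.423,.262],.035,.06)[0][:2]
for z,R in((.035,.06),(.045,.03),(.131,.0125),(.141,.004)):
    uv=(proj(m,np.c_[x[0]+R*np.cos(a),x[1]+R*np.sin(a),0*a+z])-[220,120])*5+2
    cv2.polylines(c,[uv.astype(np.int32)],True,(0,255,0),1)
cv2.imwrite("pics/w1c.png",c)
```

```text
trunk (array([0.4204, 0.2611, 0.0562]), np.int64(70), np.float64(0.00171)) flange (array([0.4222, 0.2663, 0.0306]), np.int64(71), np.float64(0.00264))
trunk (array([0.4244, 0.2613, 0.0571]), np.int64(66), np.float64(0.00138)) flange (array([0.422 , 0.2667, 0.0306]), np.int64(66), np.float64(0.00258))
tip [0.42176721 0.25656757 0.141     ]
```

View pics/w1c.png

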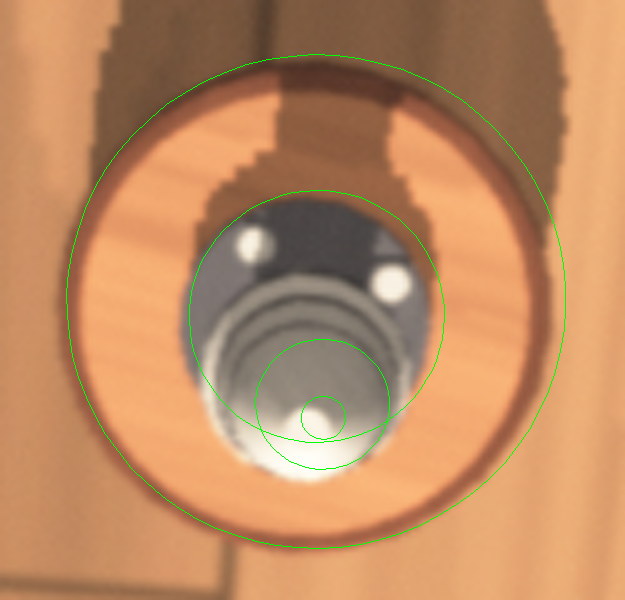

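The crop puts the mandrel axis at u≈281.2. The flange gives roughly (0.4225, 0.260), and the tip highlight agrees to about 1 mm. I'll hover over the ring next.

Request:
{"method": "arm_command", "body": {
  "deltas": [
    [[0.44,-4.1,-0.45,0,0,0],[0.44,-4.1,-0.45,0,0,0],[0.44,-4.1,-0.45,0,0,0],[0.44,-4.1,-0.45,0,0,0],[0.44,-4.1,-0.45,0,0,0],[0.44,-4.1,-0.45,0,0,0],[0.44,-4.1,-0.45,0,0,0],[0.44,-4.1,-0.45,0,0,0],[0.44,-4.1,-0.45,0,0,0],[0.44,-4.1,-0.45,0,0,0],[0.44,-4.1,-0.45,0,0,0],[0.44,-4.1,-0.45,0,0,0]]
  ]
}}

```text
t: 2.48
tool_pos: [0.4729, -0.2322, 0.2017]
orientation: [2.137, 2.303, 0.0]
force: [0.9, -0.5, 0.1]
opening: 0.0931
gripper_force: 0.0
```

Request:
{"method": "arm_command", "body": {
  "deltas": [
    [[0,0,0,0,0,0],[0,0,0,0,0,0],[0,0,0,0,0,0],[0,0,0,0,0,0]]
  ]
}}

```text
t: 2.82
tool_pos: [0.4731, -0.2296, 0.2022]
orientation: [-2.137, -2.302, -0.001]
force: [-0.3, 0.3, -0.2]
opening: 0.093
gripper_force: 0.0
```

```bash
cat > yel.py <<'E'
from h import *
import sys,pickle
from scipy.spatial.transform import Rotation as R
m=eyes.camera_model("wrist");st=monitor.read_state();im=eyes.read_camera("wrist");n=sys.argv[1];cv2.imwrite(f"pics/{n}.png",im);pickle.dump((m,st),open(n+".pkl","wb"))
r=R.from_rotvec(st["orientation"]).as_matrix();print(st["t"],st["tool_pos"],"yaw",np.degrees(np.arctan2(r[1,1],r[0,1])),r[:,2],st["force"])
mk=cv2.inRange(cv2.cvtColor(im,cv2.COLOR_BGR2HSV),(15,130,90),(32,255,255));k,_,s,c=cv2.connectedComponentsWithStats(mk)
for i in range(1,k):
    if s[i,4]>150:
        x,y,w,h,_=s[i];z=float(sys.argv[2]);uv=(x+(w-1)/2,y+(h-1)/2);p=ray(m,*uv,z);print(s[i],p.round(4),"in tool",(r.T@(p-st["tool_pos"])).round(4),"w mm",1e3*(ray(m,x+w-.5,uv[1],z)-ray(m,x-.5,uv[1],z)).round(4))
E
python3 yel.py w2 .028
```

```text
2.8167 [ 0.47312472 -0.22963385  0.20218092] yaw 4.258974564733807 [ 2.14070381e-04  4.15158104e-04 -9.99999891e-01] [-0.25460408  0.32285324 -0.18948543]
[  45  306   42   70 1183] [ 0.2276 -0.4365  0.028 ] in tool [-0.1881 -0.2603  0.174 ] w mm [51.2  3.8  0. ]
[ 470  306   42   71 1241] [ 0.7461 -0.399   0.028 ] in tool [-0.1893  0.2596  0.1742] w mm [51.3  3.8  0. ]
[ 246  391  314   29 6961] [ 0.6553 -0.5026  0.028 ] in tool [-0.2858  0.1613  0.1741] w mm [407.3  29.9   0. ]
```

View pics/w2.png

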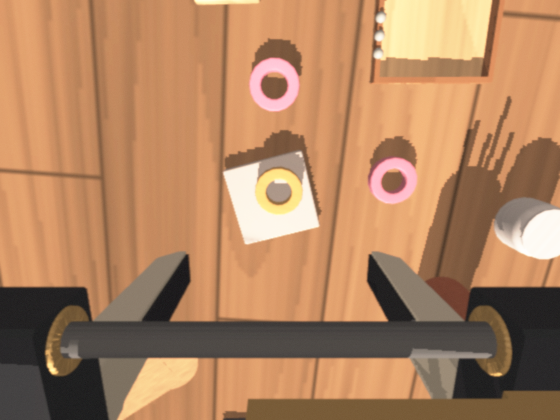

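The yellow ring is on the slab at (279,191), with pink ones at (275,85) and (393,181).

Run:
```python
from h import *
import pickle
from scipy.spatial.transform import Rotation as R
m,st=pickle.load(open("w2.pkl","rb"));im=cv2.imread("pics/w2.png")
h=cv2.cvtColor(im,cv2.COLOR_BGR2HSV);print(h[191,258:264],h[191,270])
mk=cv2.inRange(h,(18,165,120),(34,255,255));mk[:160]=0;mk[225:]=0;mk[:,:245]=0;mk[:,315:]=0
c=max(cv2.findContours(mk,0,1)[0],key=cv2.contourArea);e=cv2.fitEllipse(c);print(e)
r=R.from_rotvec(st["orientation"]).as_matrix()
p=ray(m,*e[0],.026);print(p,"in tool",r.T@(p-st["tool_pos"]),e[1][0]/m["fx"]*.36)
```

```text
[[ 24 115 254]
 [ 24 115 254]
 [ 24 114 254]
 [ 24 115 254]
 [ 24 116 254]
 [ 24 115 254]] [ 12  55 173]Traceback (most recent call last):
  File "<stdin>", line 7, in <module>
ValueError: max() iterable argument is empty
```

Run:
```python
from h import *
import pickle
from scipy.spatial.transform import Rotation as R
m,st=pickle.load(open("w2.pkl","rb"));im=cv2.imread("pics/w2.png")
h=cv2.cvtColor(im,cv2.COLOR_BGR2HSV)
mk=cv2.inRange(h,(18,90,110),(34,255,255));mk[:160]=0;mk[225:]=0;mk[:,:245]=0;mk[:,315:]=0
c=max(cv2.findContours(mk,0,1)[0],key=cv2.contourArea);e=cv2.fitEllipse(c);print(e)
r=R.from_rotvec(st["orientation"]).as_matrix()
p=ray(m,*e[0],.026);print(p,"in tool",r.T@(p-st["tool_pos"]),e[1][0]/m["fx"]*.36)
```

```text
((278.3526306152344, 191.0852813720703), (43.96878433227539, 45.71581268310547), 91.7836685180664)
[ 0.47334309 -0.23199111  0.026     ] in tool [-2.43711051e-03 -3.31856442e-07  1.76179970e-01] 0.0459183577231547
```

Request:
{"method": "arm_command", "body": {
  "deltas": [
    [[0,-0.12,-2.6,0,0,0],[0,-0.12,-2.6,0,0,0],[0,0,-2.6,0,0,0],[0,0,-2.6,0,0,0],[0,0,-2.6,0,0,0],[0,0,-2.0,0,0,0],[0,0,-1.5,0,0,0],[0,0,-1.0,0,0,0],[0,0,-0.7,0,0,0],[0,0,-0.3,0,0,0],[0,0,0,0,0,0],[0,0,0,0,0,0]]
  ]
}}

```text
t: 3.87
tool_pos: [0.4735, -0.2339, 0.0181]
orientation: [2.139, 2.299, 0.0]
force: [1.6, -0.8, 0.3]
opening: 0.0929
gripper_force: 0.0
```

```bash
python3 -c "
from h import *
s=monitor.read_state();print(s['tool_pos'],s['force'],s['t'])"
```

```text
[ 0.47347749 -0.23392202  0.01806838] [ 1.59574819 -0.81779391  0.29644567] 3.8667
```

Request:
{"method": "arm_command", "body": {
  "deltas": [
    [[0,0.2,-0.2,0,0,0],[0,0,0,0,0,0],[0,0,0,0,0,0],[0,0,0,0,0,0]]
  ]
}}

```text
t: 4.2
tool_pos: [0.4729, -0.2319, 0.0154]
orientation: [2.14, 2.3, 0.0]
force: [-0.2, -0.1, 0.3]
opening: 0.0928
gripper_force: 0.0
```

Request:
{"method": "arm_command", "body": {
  "deltas": [
    [[0,0,0,0,0,0],[0,0,0,0,0,0],[0,0,0,0,0,0],[0,0,0,0,0,0],[0,0,0,0,0,0],[0,0,0,0,0,0],[0,0,0,0,0,0],[0,0,0,0,0,0]]
  ],
  "gripper": -0.2,
  "squeeze": 25
}}

```text
t: 4.87
tool_pos: [0.4727, -0.2317, 0.015]
orientation: [-2.14, -2.3, 0.0]
force: [-0.5, 0.1, 0.0]
opening: 0.044
gripper_force: 0.0
```

The opening is 44 mm with no grip force, so something is off. I'll look before going on.

Run:
```python
from h import *
s=monitor.read_state();print(s["t"],s["opening"],s["gripper_force"])
w=eyes.read_camera("wrist");sc=eyes.read_camera("scene");t=eyes.read_camera("top")
cv2.imwrite("pics/w3.png",w)
a=cv2.resize(sc[220:330,100:220],(400,367),interpolation=2);b=cv2.resize(t[210:310,310:419],(400,367),interpolation=2)
cv2.imwrite("pics/m3.png",np.vstack([np.hstack([a,b]),np.hstack([cv2.resize(w[150:290,170:390],(360,229)),np.zeros((229,440,3),np.uint8)])]))
```

```text
4.8667 0.04395613896241369 0.0
```

View pics/m3.png

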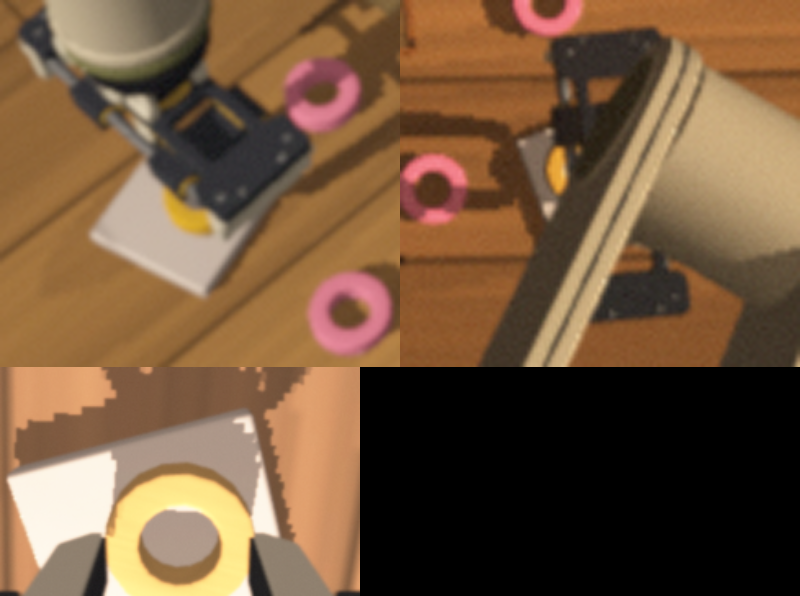

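Run:
```python
from h import *
from scipy.spatial.transform import Rotation as R
s=monitor.read_state();m=eyes.camera_model("wrist");im=cv2.imread("pics/w3.png")
h=cv2.cvtColor(im,cv2.COLOR_BGR2HSV);mk=cv2.inRange(h,(18,80,110),(34,255,255));mk[:150]=0;mk[320:]=0;mk[:,:200]=0;mk[:,360:]=0
k,_,st,c=cv2.connectedComponentsWithStats(mk);print(st[st[:,4]>200][1:])
r=R.from_rotvec(s["orientation"]).as_matrix();P=s["tool_pos"]
for n,t in(("tcp",(0,0,0)),("pad tips y+-22",(0,.022,0)),("",(0,-.022,0)),("grasp",(0,.026,-.019))):print(n,proj(m,P+r@np.array(t)))
a=np.linspace(0,6.28,40)
uv=proj(m,np.c_[.4733+.026*np.cos(a),-.232+.026*np.sin(a),0*a+.028]);print("ring pred top",uv.min(0),uv.max(0))
print("row 275 ,259, 290:",[ [int(v) for v in im[q,200:360,2][::6]] for q in(259,290)])
```

```text
[[ 235  216   90   84 3873]]
tcp [[278.56583422 249.53739655]]
pad tips y+-22 [[316.0128753  249.51716286]]
 [[241.11782858 249.55763076]]
grasp [[327.25438222 262.71077387]]
ring pred top [232.44558713 213.45446831] [326.67835688 300.8678773 ]
row 275 ,259, 290: [[254, 154, 145, 144, 143, 102, 253, 254, 255, 214, 175, 177, 176, 177, 177, 177, 176, 140, 254, 255, 254, 94, 144, 144, 144, 146, 222], [142, 142, 143, 135, 32, 33, 254, 254, 255, 255, 255, 255, 255, 255, 255, 255, 255, 255, 255, 254, 254, 33, 34, 138, 143, 144, 143]]
```

The ring is properly between the pads: its edges at u=235 and 325 meet the fingers. I'll keep closing.

Request:
{"method": "arm_command", "body": {
  "deltas": [
    [[0,0,0,0,0,0],[0,0,0,0,0,0],[0,0,0,0,0,0],[0,0,0,0,0,0]]
  ],
  "gripper": -1
}}

```text
t: 5.35
tool_pos: [0.4727, -0.2317, 0.0151]
orientation: [-2.14, -2.3, 0.0]
force: [0.8, -0.2, 0.3]
opening: 0.0148
gripper_force: 0.0
```

Run:
```python
from h import *
print(monitor.read_state()["opening"])
cv2.imwrite("pics/w4.png",eyes.read_camera("wrist"))
```

```text
0.014840632417592715
```

View pics/w4.png

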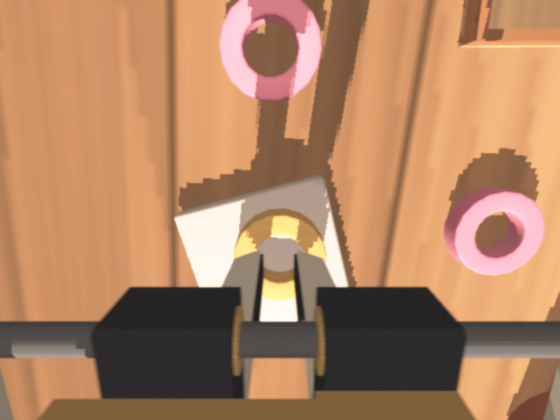

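The fingers have closed over the ring without touching it: their tips at about (280,257) stand in front of the ring at (281,250). So the real tips are higher than the TCP reading says. I'll reopen and feel downward for the slab.

Request:
{"method": "arm_command", "body": {
  "deltas": [
    [[0,0,0,0,0,0],[0,0,0,0,0,0],[0,0,0,0,0,0],[0,0,0,0,0,0],[0,0,0,0,0,0],[0,0,0,0,0,0],[0,0,0,0,0,0],[0,0,0,0,0,0],[0,0,0,0,0,0],[0,0,-0.2,0,0,0],[0,0,-0.2,0,0,0],[0,0,0,0,0,0]]
  ],
  "gripper": 1
}}

```text
t: 6.4
tool_pos: [0.4723, -0.2315, 0.0104]
orientation: [-2.139, -2.299, 0.0]
force: [0.3, -0.9, 0.3]
opening: 0.0864
gripper_force: 0.0
```

Request:
{"method": "arm_command", "body": {
  "deltas": [
    [[0,0,-0.2,0,0,0],[0,0,-0.2,0,0,0],[0,0,0,0,0,0],[0,0,0,0,0,0]]
  ]
}}

```text
t: 6.73
tool_pos: [0.4725, -0.2316, 0.0068]
orientation: [-2.14, -2.3, 0.0]
force: [0.4, -0.4, -0.0]
opening: 0.0929
gripper_force: 0.0
```

Request:
{"method": "arm_command", "body": {
  "deltas": [
    [[0,0,0,0,0,0],[0,0,0,0,0,0],[0,0,0,0,0,0],[0,0,0,0,0,0],[0,0,-0.2,0,0,0],[0,0,-0.1,0,0,0],[0,0,0,0,0,0],[0,0,0,0,0,0]]
  ],
  "gripper": 0.33
}}

```text
t: 7.4
tool_pos: [0.4726, -0.2316, 0.0038]
orientation: [-2.14, -2.3, 0.0]
force: [0.9, -0.1, 0.2]
opening: 0.0619
gripper_force: 0.0
```

Run:
```python
from h import *
s=monitor.read_state();print(s["tool_pos"],s["force"],s["opening"])
im=eyes.read_camera("wrist");sc=eyes.read_camera("scene");cv2.imwrite("pics/w5.png",im)
cv2.imwrite("pics/m5.png",np.hstack([cv2.resize(im[180:300,180:380],(500,300),interpolation=2),cv2.resize(sc[235:315,120:200],(300,300),interpolation=2)]))
m=eyes.camera_model("wrist");print(proj(m,[[.4733,-.232,.012]]))
```

```text
[ 0.47255388 -0.23163634  0.00383558] [ 0.94010765 -0.07724743  0.17490345] 0.06192806459214274
[[279.56271149 255.32778813]]
```

View pics/m5.png

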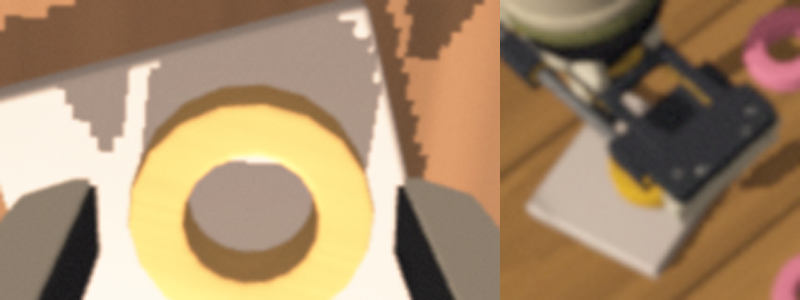

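Request:
{"method": "arm_command", "body": {
  "deltas": [
    [[0,0,-0.15,0,0,0],[0,0,-0.15,0,0,0],[0,0,0,0,0,0]]
  ]
}}

```text
t: 7.75
tool_pos: [0.4725, -0.2316, 0.0006]
orientation: [-2.14, -2.3, 0.0]
force: [0.2, -1.0, -0.4]
opening: 0.0617
gripper_force: 0.0
```

Request:
{"method": "arm_command", "body": {
  "deltas": [
    [[0,0,-0.1,0,0,0],[0,0,0,0,0,0]]
  ]
}}

```text
t: 7.92
tool_pos: [0.4726, -0.2316, -0.0002]
orientation: [-2.14, -2.3, 0.0]
force: [0.8, -0.4, 0.4]
opening: 0.0618
gripper_force: 0.0
```

Request:
{"method": "arm_command", "body": {
  "deltas": [
    [[0,0,-0.1,0,0,0],[0,0,0,0,0,0]]
  ]
}}

```text
t: 8.08
tool_pos: [0.4726, -0.2316, -0.0011]
orientation: [-2.14, -2.3, 0.0]
force: [-0.5, 0.2, -0.7]
opening: 0.0619
gripper_force: 0.0
```

Request:
{"method": "arm_command", "body": {
  "deltas": [
    [[0,0,-0.15,0,0,0],[0,0,0,0,0,0]]
  ]
}}

```text
t: 8.25
tool_pos: [0.4726, -0.2316, -0.0027]
orientation: [-2.14, -2.3, 0.0]
force: [-0.2, 0.5, -0.8]
opening: 0.062
gripper_force: 0.0
```

Request:
{"method": "arm_command", "body": {
  "deltas": [
    [[0,0,-0.15,0,0,0],[0,0,0,0,0,0]]
  ]
}}

```text
t: 8.42
tool_pos: [0.4725, -0.2316, -0.0043]
orientation: [-2.14, -2.3, 0.0]
force: [0.4, -1.1, -0.4]
opening: 0.0621
gripper_force: 0.0
```

Request:
{"method": "arm_command", "body": {
  "deltas": [
    [[0,0,-0.15,0,0,0],[0,0,0,0,0,0]]
  ]
}}

```text
t: 8.58
tool_pos: [0.4726, -0.2316, -0.0057]
orientation: [-2.14, -2.3, 0.0]
force: [-0.1, -0.2, 0.4]
opening: 0.062
gripper_force: 0.0
```

Request:
{"method": "arm_command", "body": {
  "deltas": [
    [[0,0,0,0,0,0],[0,0,0,0,0,0],[0,0,0,0,0,0],[0,0,0,0,0,0],[0,0,0,0,0,0]]
  ],
  "gripper": 0.05,
  "squeeze": 15
}}

```text
t: 9.0
tool_pos: [0.4727, -0.2317, -0.0055]
orientation: [2.14, 2.3, 0.0]
force: [0.6, -0.6, 0.1]
opening: 0.0519
gripper_force: 15.0
```

Request:
{"method": "arm_command", "body": {
  "deltas": [
    [[0,0,0,0,0,0],[0,0,0,0,0,0],[0,0,-0.15,0,0,0],[0,0,0,0,0,0]]
  ],
  "gripper": 0.25
}}

```text
t: 9.33
tool_pos: [0.4726, -0.2317, -0.0072]
orientation: [-2.14, -2.3, 0.0]
force: [-0.7, 0.2, 0.3]
opening: 0.058
gripper_force: 0.0
```

Request:
{"method": "arm_command", "body": {
  "deltas": [
    [[0,0,-0.15,0,0,0],[0,0,0,0,0,0]]
  ]
}}

```text
t: 9.5
tool_pos: [0.4725, -0.2316, -0.0088]
orientation: [-2.14, -2.3, 0.0]
force: [-0.4, -0.1, 0.4]
opening: 0.0579
gripper_force: 0.0
```

Request:
{"method": "arm_command", "body": {
  "deltas": [
    [[0,0,-0.15,0,0,0],[0,0,0,0,0,0]]
  ]
}}

```text
t: 9.67
tool_pos: [0.4726, -0.2316, -0.0102]
orientation: [-2.14, -2.3, 0.0]
force: [-0.6, -0.3, 0.2]
opening: 0.0584
gripper_force: 0.0
```

Request:
{"method": "arm_command", "body": {
  "deltas": [
    [[0,0,-0.15,0,0,0],[0,0,0,0,0,0]]
  ]
}}

```text
t: 9.83
tool_pos: [0.4727, -0.2317, -0.0104]
orientation: [-2.14, -2.3, 0.0]
force: [-5.9, 4.7, 13.2]
opening: 0.0581
gripper_force: 6.6
```

Contact with the slab comes at a reading of −0.0104, so the tips sit 22.4 mm above the reported TCP. I'll raise 3 mm above the slab and grip.

Request:
{"method": "arm_command", "body": {
  "deltas": [
    [[0,0,0.42,0,0,0],[0,0,0,0,0,0],[0,0,0,0,0,0]]
  ]
}}

```text
t: 10.08
tool_pos: [0.473, -0.2319, -0.007]
orientation: [2.139, 2.299, 0.0]
force: [0.6, 0.0, 0.0]
opening: 0.0581
gripper_force: 0.0
```

Request:
{"method": "arm_command", "body": {
  "deltas": [
    [[0,0,0,0,0,0],[0,0,0,0,0,0],[0,0,0,0,0,0],[0,0,0,0,0,0]]
  ],
  "gripper": -0.2,
  "squeeze": 30
}}

```text
t: 10.42
tool_pos: [0.4726, -0.2317, -0.0075]
orientation: [-2.14, -2.3, 0.0]
force: [0.3, 0.2, -0.6]
opening: 0.0518
gripper_force: 30.0
```

```bash
cat > g.py <<'E'
from h import *
import sys,pickle
from scipy.spatial.transform import Rotation as R
m=eyes.camera_model("wrist");s=monitor.read_state();im=eyes.read_camera("wrist");n=sys.argv[1];cv2.imwrite(f"pics/{n}.png",im);pickle.dump((m,s),open(n+".pkl","wb"))
r=R.from_rotvec(s["orientation"]).as_matrix();P=s["tool_pos"]
h=cv2.cvtColor(im,cv2.COLOR_BGR2HSV);mk=cv2.inRange(h,(18,80,110),(34,255,255));mk[:190]=0;mk[325:]=0;mk[:,:210]=0;mk[:,350:]=0
k,_,st,c=cv2.connectedComponentsWithStats(mk);print(st[st[:,4]>200][1:],P,s["force"],s["opening"],s["gripper_force"])
a=np.linspace(0,6.28,60)
b=P+r@[0,0,-.0195-.016]
uv=proj(m,np.c_[b[0]+.026*np.cos(a),b[1]+.026*np.sin(a),0*a+b[2]]);print("pred top rim if centred",uv.min(0),uv.max(0))
E
python3 g.py w6
```

```text
[[ 227  229  104   92 5003]] [ 0.47263666 -0.23165302 -0.00745229] [ 0.31273875  0.1792134  -0.55369437] 0.05178440229327628 29.999922565184534
pred top rim if centred [225.35286339 225.83406759] [331.89710626 323.11837765]
```

Gripped with the opening at 51.8 mm and the ring centred in tool y. In the crop the bore-to-outside ratio is about 0.55, which suggests a 28 mm bore. Next I lift and carry it over the gauge.

Request:
{"method": "arm_command", "body": {
  "deltas": [
    [[0,0,1.5,0,0,0],[0,0,2.5,0,0,0],[0,0,3.0,0,0,0],[0,0,3.0,0,0,0],[0,0,3.0,0,0,0],[0,0,2.5,0,0,0],[-0.5,2,0,0,0,0],[-0.5,4,0,0,0,0],[-0.5,4,0,0,0,0],[-0.5,4,0,0,0,0],[-0.5,4,0,0,0,0],[-0.5,4,0,0,0,0]]
  ]
}}

```text
t: 11.47
tool_pos: [0.4419, -0.0101, 0.1475]
orientation: [-2.141, -2.299, 0.0]
force: [0.9, 0.6, -1.1]
opening: 0.0519
gripper_force: 30.0
```

Request:
{"method": "arm_command", "body": {
  "deltas": [
    [[-0.5,4,0,0,0,0],[-0.5,4,0,0,0,0],[-0.5,4,0,0,0,0],[-0.5,4,0,0,0,0],[0,4,0,0,0,0],[0,4,0,0,0,0],[0,3,0,0,0,0],[0,0.2,0,0,0,0],[0,0,0,0,0,0],[0,0,0,0,0,0],[0,0,0,0,0,0],[0,0,0,0,0,0]]
  ]
}}

```text
t: 12.47
tool_pos: [0.4229, 0.2591, 0.1477]
orientation: [2.142, 2.298, -0.0]
force: [0.6, 0.3, -0.8]
opening: 0.0518
gripper_force: 30.0
```

```bash
python3 g.py w7
python3 - <<'E'
from h import *
m=eyes.camera_model("wrist")
for x in((.4225,.260),(.4205,.258)):
    print(proj(m,[[*x,.141],[*x,.131],[*x,.045]]).round(1))
im=cv2.imread("pics/w7.png");t=eyes.read_camera("top");s=eyes.read_camera("scene")
cv2.imwrite("pics/m7.png",np.hstack([cv2.resize(im[150:330,190:370],(540,540),interpolation=2),cv2.resize(s[100:180,260:340],(260,260),interpolation=2) if 0 else np.vstack([cv2.resize(s[100:180,260:340],(260,270),interpolation=2),cv2.resize(t[240:320,140:220],(260,270),interpolation=2)])]))
E
```

```text
[[ 228  229  103   93 5101]] [0.42291089 0.25906788 0.14766066] [ 0.55333414  0.30776139 -0.82251707] 0.05181681209404938 29.999727867543697
pred top rim if centred [225.33997928 225.86217494] [331.87891201 323.12334085]
[[277.8 244. ]
 [277.8 238.4]
 [277.9 204.9]]
[[274.3 246.9]
 [274.5 241.2]
 [275.5 206.9]]
```

View pics/m7.png

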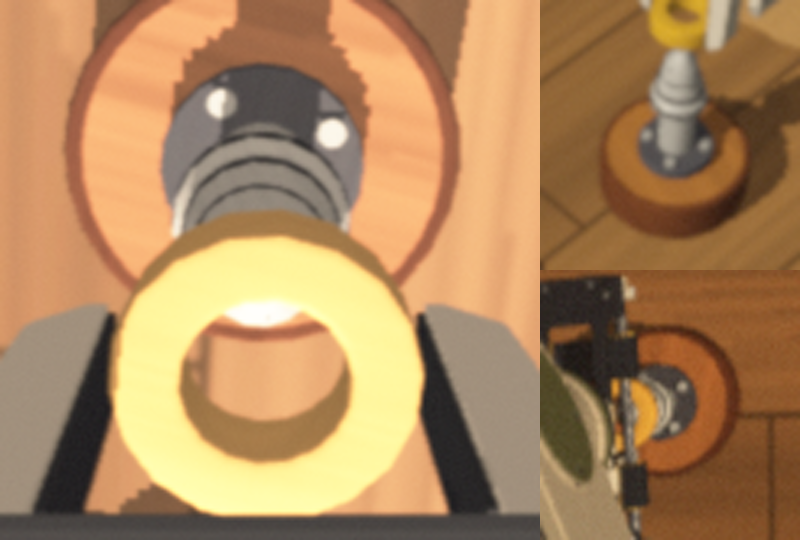

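The ring hangs just above the tip. The mandrel axis sits about 1 mm toward −x and 1.7 mm toward +y of the ring, so I'll correct for that and descend while watching the force.

Request:
{"method": "arm_command", "body": {
  "deltas": [
    [[-0.1,0.17,0,0,0,0],[0,0,-0.6,0,0,0],[0,0,-0.6,0,0,0],[0,0,-0.6,0,0,0],[0,0,-0.3,0,0,0],[0,0,0,0,0,0],[0,0,0,0,0,0]]
  ]
}}

```text
t: 13.2
tool_pos: [0.4214, 0.2619, 0.1262]
orientation: [-2.14, -2.3, 0.001]
force: [-0.1, -0.5, -0.6]
opening: 0.0516
gripper_force: 30.0
```

Request:
{"method": "arm_command", "body": {
  "deltas": [
    [[0,0,-0.2,0,0,0],[0,0,-0.2,0,0,0],[0,0,-0.2,0,0,0],[0,0,0,0,0,0]]
  ]
}}

```text
t: 13.53
tool_pos: [0.4215, 0.2619, 0.1203]
orientation: [-2.14, -2.3, 0.001]
force: [-1.0, -0.3, -0.6]
opening: 0.0518
gripper_force: 30.0
```

Request:
{"method": "arm_command", "body": {
  "deltas": [
    [[0,0,-0.2,0,0,0],[0,0,-0.15,0,0,0],[0,0,0,0,0,0]]
  ]
}}

```text
t: 13.78
tool_pos: [0.4215, 0.2619, 0.1168]
orientation: [-2.14, -2.3, 0.001]
force: [-0.1, -1.2, -1.2]
opening: 0.0519
gripper_force: 30.0
```

Request:
{"method": "arm_command", "body": {
  "deltas": [
    [[0.03,-0.1,0,0,0,0],[0,0,-0.2,0,0,0],[0,0,-0.2,0,0,0],[0,0,0,0,0,0]]
  ]
}}

```text
t: 14.12
tool_pos: [0.4218, 0.2608, 0.1127]
orientation: [-2.14, -2.3, 0.001]
force: [0.4, 0.3, -1.8]
opening: 0.0519
gripper_force: 30.0
```

Request:
{"method": "arm_command", "body": {
  "deltas": [
    [[0,0,-0.2,0,0,0],[0,0,-0.1,0,0,0],[0,0,0,0,0,0]]
  ]
}}

```text
t: 14.37
tool_pos: [0.4218, 0.2609, 0.1099]
orientation: [-2.14, -2.3, 0.001]
force: [0.2, -0.8, -0.7]
opening: 0.0516
gripper_force: 30.0
```

Request:
{"method": "arm_command", "body": {
  "deltas": [
    [[0,0,-0.2,0,0,0],[0,0,-0.1,0,0,0],[0,0,0,0,0,0]]
  ]
}}

```text
t: 14.62
tool_pos: [0.4218, 0.2609, 0.1069]
orientation: [-2.14, -2.3, 0.001]
force: [-1.6, 0.3, -0.9]
opening: 0.0516
gripper_force: 30.0
```

Request:
{"method": "arm_command", "body": {
  "deltas": [
    [[0,0,-0.2,0,0,0],[0,0,-0.1,0,0,0],[0,0,0,0,0,0]]
  ]
}}

```text
t: 14.87
tool_pos: [0.4218, 0.2609, 0.1039]
orientation: [-2.14, -2.3, 0.001]
force: [-0.8, 0.0, -1.2]
opening: 0.0513
gripper_force: 30.0
```

Request:
{"method": "arm_command", "body": {
  "deltas": [
    [[0,0,-0.1,0,0,0],[0,0,0,0,0,0]]
  ]
}}

```text
t: 15.03
tool_pos: [0.422, 0.2609, 0.1031]
orientation: [-2.14, -2.3, 0.0]
force: [0.5, 0.2, -1.1]
opening: 0.0516
gripper_force: 30.0
```

Request:
{"method": "arm_command", "body": {
  "deltas": [
    [[0,0,-0.1,0,0,0],[0,0,0,0,0,0]]
  ]
}}

```text
t: 15.2
tool_pos: [0.4221, 0.2609, 0.1023]
orientation: [2.14, 2.3, 0.0]
force: [-0.9, -1.2, 1.1]
opening: 0.0515
gripper_force: 30.0
```

Request:
{"method": "arm_command", "body": {
  "deltas": [
    [[0,0,-0.08,0,0,0],[0,0,0,0,0,0]]
  ]
}}

```text
t: 15.37
tool_pos: [0.4222, 0.261, 0.1019]
orientation: [2.14, 2.3, 0.0]
force: [-1.3, -1.7, 4.2]
opening: 0.0517
gripper_force: 30.0
```

Request:
{"method": "arm_command", "body": {
  "deltas": [
    [[0,0,-0.06,0,0,0],[0,0,0,0,0,0]]
  ]
}}

```text
t: 15.53
tool_pos: [0.4222, 0.261, 0.1013]
orientation: [2.14, 2.3, 0.001]
force: [-1.8, -1.6, 5.8]
opening: 0.0513
gripper_force: 30.0
```

Request:
{"method": "arm_command", "body": {
  "deltas": [
    [[0,0,-0.06,0,0,0],[0,0,0,0,0,0],[0,0,0,0,0,0],[0,0,0,0,0,0]]
  ]
}}

```text
t: 15.87
tool_pos: [0.4222, 0.261, 0.1009]
orientation: [2.14, 2.3, 0.001]
force: [-2.6, -1.8, 6.5]
opening: 0.0517
gripper_force: 30.0
```

Request:
{"method": "arm_command", "body": {
  "deltas": [
    [[0,0,-0.06,0,0,0],[0,0,0,0,0,0],[0,0,0,0,0,0],[0,0,0,0,0,0]]
  ]
}}

```text
t: 16.2
tool_pos: [0.4222, 0.2611, 0.1004]
orientation: [2.14, 2.3, 0.001]
force: [-3.6, -1.7, 7.4]
opening: 0.0518
gripper_force: 30.0
```

Request:
{"method": "arm_command", "body": {
  "deltas": [
    [[-0.04,-0.03,0,0,0,0],[0,0,-0.03,0,0,0],[0,0,0,0,0,0],[0,0,0,0,0,0],[0,0,0,0,0,0]]
  ]
}}

```text
t: 16.62
tool_pos: [0.4221, 0.2609, 0.1003]
orientation: [2.14, 2.3, 0.002]
force: [-3.4, -2.5, 6.6]
opening: 0.0517
gripper_force: 30.0
```

```bash
python3 g.py w8
python3 - <<'E'
from h import *
import pickle
# tray from wrist-known? compare ring tilt: ellipse of ring top now vs w7
for n in("w6","w7","w8"):
    im=cv2.imread(f"pics/{n}.png");h=cv2.cvtColor(im,cv2.COLOR_BGR2HSV);mk=cv2.inRange(h,(18,80,110),(34,255,255));mk[:190]=0;mk[318:]=0;mk[:,:210]=0;mk[:,350:]=0
    ys,xs=np.nonzero(mk);print(n,[ (xs[ys==r].min(),xs[ys==r].max()) for r in(240,260,280,300)],ys.min())
E
```

```text
[[ 226  228  105   94 5299]] [0.42208644 0.2608739  0.10025115] [-3.42182866 -2.50720558  6.58020797] 0.0517102549846863 30.00159186311066
pred top rim if centred [225.3731938  225.80705479] [331.92047609 323.10516812]
w6 [(np.int64(246), np.int64(311)), (np.int64(232), np.int64(326)), (np.int64(227), np.int64(329)), (np.int64(235), np.int64(321))] 229
w7 [(np.int64(245), np.int64(311)), (np.int64(230), np.int64(327)), (np.int64(228), np.int64(329)), (np.int64(233), np.int64(323))] 229
w8 [(np.int64(244), np.int64(312)), (np.int64(230), np.int64(327)), (np.int64(226), np.int64(329)), (np.int64(233), np.int64(323))] 228
```

The ring stopped with its underside about 76 mm above the mandrel origin. That is seat 1, agreeing with the 28 mm bore, and it was held at about 7–9 N. So it goes in the one-stud compartment, on the left; there is a top-camera bias of +3 mm in x, as seen on the ring and gauge. Lift and carry.

Request:
{"method": "arm_command", "body": {
  "deltas": [
    [[0,0,0.3,0,0,0],[0,0,0.7,0,0,0],[0,0,1.0,0,0,0],[0,0,1.5,0,0,0],[0,0,1.5,0,0,0],[0,0,0,0,0,0]]
  ]
}}

```text
t: 17.17
tool_pos: [0.4235, 0.2617, 0.1533]
orientation: [2.139, 2.299, 0.008]
force: [1.0, 0.2, 0.4]
opening: 0.052
gripper_force: 30.0
```

Request:
{"method": "arm_command", "body": {
  "deltas": [
    [[1.8,-1.66,0,0,0,0],[2.05,-1.85,0,0,0,0],[2.05,-1.85,0,0,0,0],[2.05,-1.85,0,0,0,0],[2.05,-1.85,0,0,0,0],[2.05,-1.85,0,0,0,0],[2.05,-1.85,0,0,0,0],[2.05,-1.85,0,0,0,0],[2.05,-2.0,0,0,0,0],[0,0,0,0,0,0],[0,0,0,0,0,0],[0,0,0,0,0,0]]
  ]
}}

```text
t: 18.17
tool_pos: [0.603, 0.0949, 0.1486]
orientation: [-2.14, -2.299, 0.001]
force: [0.5, 0.3, -1.4]
opening: 0.0518
gripper_force: 30.0
```

```bash
python3 g.py w9
python3 - <<'E'
from h import *
im=cv2.imread("pics/w9.png");m=eyes.camera_model("wrist")
# predicted floor outline of bin1 and image brightness/hue profiles along tray x and y lines through the bin
c=np.array([.6044,.0949]);ax=np.array([np.cos(np.radians(4.26)),np.sin(np.radians(4.26))]);ay=np.array([-ax[1],ax[0]])
h=cv2.cvtColor(im,cv2.COLOR_BGR2HSV)
def prof(o,d,rng):
    for s in rng:
        p=c+o+d*s;u,v=proj(m,[*p,.018])[0].round().astype(int)
        print(round(s*1e3),(u,v),h[v,u] if 0<=u<560 and 0<=v<420 else None)
print("along x at y=+25mm");prof(ay*.025,ax,np.r_[-.068:-.046:.002,.046:.068:.002])
print("along y at x=0");prof(ax*0,ay,np.arange(.03,.056,.002))
E
```

```text
[[ 228  190  109   26 2030]
 [ 227  229  105   92 6558]] [0.60299503 0.09486818 0.14860437] [ 0.49385422  0.34257788 -1.36758068] 0.051823149866395475 29.999792519956827
pred top rim if centred [225.33852868 225.78476163] [331.86292556 323.06997138]
along x at y=+25mm
-68 (np.int64(207), np.int64(173)) [ 13 133 199]
-66 (np.int64(209), np.int64(173)) [ 13 132 207]
-64 (np.int64(212), np.int64(173)) [ 13 133 207]
-62 (np.int64(214), np.int64(173)) [ 13 131 199]
-60 (np.int64(216), np.int64(173)) [ 12 137 199]
-58 (np.int64(218), np.int64(173)) [ 12 143 230]
-56 (np.int64(220), np.int64(173)) [ 11 143 228]
-54 (np.int64(222), np.int64(173)) [ 11 144 163]
-52 (np.int64(224), np.int64(173)) [ 14 125 145]
-50 (np.int64(227), np.int64(173)) [ 14 118 196]
-48 (np.int64(229), np.int64(173)) [ 16 115 233]
-46 (np.int64(231), np.int64(173)) [ 23  84 254]
46 (np.int64(329), np.int64(173)) [ 22  86 254]
48 (np.int64(332), np.int64(173)) [ 24  79 255]
50 (np.int64(334), np.int64(173)) [ 24  80 255]
52 (np.int64(336), np.int64(173)) [ 23  84 254]
54 (np.int64(338), np.int64(173)) [ 13 130 187]
56 
[... 271 characters left out ...]
[ 13 131 226]
68 (np.int64(353), np.int64(173)) [ 13 130 200]
along y at x=0
30 (np.int64(280), np.int64(168)) [ 22  91 253]
32 (np.int64(280), np.int64(165)) [ 22  90 253]
34 (np.int64(280), np.int64(163)) [ 22  90 253]
36 (np.int64(280), np.int64(161)) [ 21  92 253]
38 (np.int64(280), np.int64(159)) [ 20 100 252]
40 (np.int64(280), np.int64(157)) [ 12 142 219]
42 (np.int64(280), np.int64(155)) [ 12 145 211]
44 (np.int64(280), np.int64(152)) [ 12 140 133]
46 (np.int64(280), np.int64(150)) [ 13 128 133]
48 (np.int64(280), np.int64(148)) [ 12 125 126]
50 (np.int64(280), np.int64(146)) [ 13 124  99]
52 (np.int64(280), np.int64(144)) [ 13 115  80]
54 (np.int64(280), np.int64(141)) [ 12 124 119]
```

The wrist view confirms the one-stud compartment's centre to within about 2 mm: walls at ±57 mm along x and +39 mm in y. Lowering now.

Request:
{"method": "arm_command", "body": {
  "deltas": [
    [[0.1,0.1,-1.5,0,0,0],[0.1,0,-2.5,0,0,0],[0,0,-2.5,0,0,0],[0,0,-2.5,0,0,0],[0,0,-2.5,0,0,0],[0,0,-2,0,0,0],[0,0,-1.2,0,0,0],[0,0,-0.8,0,0,0],[0,0,-0.3,0,0,0],[0,0,0,0,0,0],[0,0,0,0,0,0]]
  ]
}}

```text
t: 19.13
tool_pos: [0.6066, 0.0959, -0.0073]
orientation: [2.139, 2.299, 0.002]
force: [0.5, 0.3, -0.9]
opening: 0.0512
gripper_force: 30.0
```

Request:
{"method": "arm_command", "body": {
  "deltas": [
    [[0,0,-0.1,0,0,0],[0,0,0,0,0,0]]
  ]
}}

```text
t: 19.3
tool_pos: [0.6067, 0.0957, -0.0084]
orientation: [2.139, 2.299, 0.002]
force: [0.4, 0.8, -1.4]
opening: 0.0519
gripper_force: 30.0
```

Request:
{"method": "arm_command", "body": {
  "deltas": [
    [[-0.1,0,-0.2,0,0,0],[0,0,-0.2,0,0,0],[0,0,0,0,0,0],[0,0,0,0,0,0]]
  ]
}}

```text
t: 19.63
tool_pos: [0.6044, 0.0955, -0.0139]
orientation: [-2.14, -2.3, 0.001]
force: [-0.5, 0.3, -0.8]
opening: 0.0515
gripper_force: 30.0
```

Request:
{"method": "arm_command", "body": {
  "deltas": [
    [[0,0,-0.1,0,0,0],[0,0,0,0,0,0]]
  ]
}}

```text
t: 19.8
tool_pos: [0.6045, 0.0956, -0.0148]
orientation: [-2.14, -2.3, 0.0]
force: [-0.1, -0.6, -0.3]
opening: 0.0514
gripper_force: 30.0
```

Request:
{"method": "arm_command", "body": {
  "deltas": [
    [[0,0,-0.1,0,0,0],[0,0,0,0,0,0]]
  ]
}}

```text
t: 19.97
tool_pos: [0.6047, 0.0956, -0.0155]
orientation: [2.14, 2.3, 0.0]
force: [-1.1, -0.6, 1.5]
opening: 0.052
gripper_force: 30.0
```

Request:
{"method": "arm_command", "body": {
  "deltas": [
    [[0,0,-0.07,0,0,0],[0,0,0,0,0,0]]
  ]
}}

```text
t: 20.13
tool_pos: [0.6048, 0.0956, -0.0155]
orientation: [2.14, 2.3, 0.0]
force: [-4.3, -1.0, 7.7]
opening: 0.0519
gripper_force: 30.0
```

Touched down gently. Releasing to about 62 mm and rising straight.

Request:
{"method": "arm_command", "body": {
  "deltas": [
    [[0,0,0,0,0,0],[0,0,0,0,0,0],[0,0,0,0,0,0],[0,0,0,0,0,0],[0,0,0.3,0,0,0],[0,0,0.7,0,0,0],[0,0,1.5,0,0,0],[0,0,2.5,0,0,0],[0,0,2.5,0,0,0],[0,0,2.5,0,0,0],[0,0,1.5,0,0,0],[0,0,0,0,0,0]]
  ],
  "gripper": 0.33
}}

```text
t: 21.13
tool_pos: [0.6079, 0.0959, 0.1043]
orientation: [2.136, 2.296, 0.009]
force: [0.5, -0.6, 0.1]
opening: 0.0617
gripper_force: 0.0
```

Run:
```python
from h import *
m=eyes.camera_model("wrist");s=monitor.read_state();im=eyes.read_camera("wrist");cv2.imwrite("pics/w10.png",im);print(s["t"],s["tool_pos"],s["opening"],s["force"])
sub=im.copy();h=cv2.cvtColor(im,cv2.COLOR_BGR2HSV)
a=np.linspace(0,6.28,60);uv=proj(m,np.c_[.605+.026*np.cos(a),.0955+.026*np.sin(a),0*a+.020]);print("expect",uv.min(0),uv.max(0))
mk=cv2.inRange(h,(22,100,180),(34,255,255));k,_,st,c=cv2.connectedComponentsWithStats(mk);print(st[st[:,4]>200])
t=eyes.read_camera("top");print("top, expected",proj(eyes.camera_model("top"),[.602,.0955,.02]))
for n in("top","scene"):
    im=eyes.read_camera(n);mk=cv2.inRange(cv2.cvtColor(im,cv2.COLOR_BGR2HSV),(18,170,120),(30,255,255));k,_,st,c=cv2.connectedComponentsWithStats(mk)
    mm=eyes.camera_model(n);print(n,[(st[i].tolist(),ray(mm,*c[i],.018).round(3).tolist()) for i in range(1,k) if st[i,4]>60])
```

```text
21.1333 [0.60786989 0.09587736 0.10434117] 0.0617289518165095 [ 0.46845132 -0.60873888  0.11627043]
expect [242.36946367 180.42742061] [305.5727195  241.34977951]
[[     0      0    560    420 233011]
 [   243    184     62     58   1727]
 [     0    206     49     57    461]]
top, expected [[237.59967137 210.09267096]]
top [([271, 273, 18, 19, 119], [0.403, -0.017, 0.018])]
scene [([229, 175, 21, 19, 207], [0.397, 0.067, 0.018]), ([206, 194, 21, 21, 242], [0.404, -0.014, 0.018]), ([297, 220, 22, 21, 324], [0.607, 0.093, 0.018])]
```

The ring lies where expected in the one-stud bin: its mask spans (243..304, 184..241), against a predicted (242..306, 180..241). The board rings are unmoved. I'll let the arm settle and hand in.

Request:
{"method": "arm_command", "body": {
  "deltas": [
    [[0,0,0,0,0,0],[0,0,0,0,0,0],[0,0,0,0,0,0],[0,0,0,0,0,0]]
  ]
}}

```text
t: 21.67
tool_pos: [0.6042, 0.0955, 0.0979]
orientation: [-2.139, -2.299, 0.001]
force: [-0.4, -0.3, -0.1]
opening: 0.0615
gripper_force: 0.0
```

```bash
python3 -c "
from plant import ticket
print(ticket.close_job())"
```

```text
the job is handed in; nothing more can be done
None
```

The slab ring stopped at step 1 (28 mm bore) under about 7–9 N, was laid in the one-stud compartment and let go, and the job was handed in at about 22 s; no verdict was shown.

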